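Nest the test sieves on their pan

ROBOT

A 6-joint arm with a two-finger parallel gripper is mounted at the origin on a cart in front of the work surface, level with it; the furniture and walls round the work are solid. World frame = base frame: x ahead of the robot, y to its left, z up, the work surface at z = 0. Lengths are in m, angles in rad, forces in N, time in s.
With the tool pointing down it reaches from about 0.35 to 0.775 m from the base axis. Payload 7.3 kg.
Tool frame: the origin (TCP) lies between the finger pads; the fingertips stand 25 mm ahead of it and the grasp point (between the pads) lies 6 mm ahead of it; y points along the fingers, z is the direction in which the jaws open and shut, and the axes are right-handed (so a half turn about y gives the same grasp; the last joint's range is limited). The gripper opens to 92 mm and grips with 3 to 60 N. Pads are 19 mm wide; open, the fingers measure 130 mm over their backs; the gripper's body (75 mm by 190 mm) begins 47 mm behind the grasp point.
Start: joints at [1.007, 0.342, 1.524, -0, 1.275, -0.146], TCP at [0.213, 0.48, 0.252] pointing down, gripper open.
Joint ranges: [-2.53, 2.53], [-0.77, 2.02], [0.04, 2.7], [-1, 4.14], [0.28, 2.66], [-3.11, 3.11]. Speed limits (rad/s): [2.57, 2.57, 3.14, 3.14, 3.14, 3.14].

INTERFACE

Orientations are given as [roll, pitch, yaw] about the fixed x, y, z axes, in that order (R = Rz(yaw) Ry(pitch) Rx(roll)).
In Python, from cell import sensors, read_camera, hand_in gives the robot as it stands. The module is installed in compiled form; this text tells all that it offers.
- The arm moves only by the tool send_rows, never from a script. Its argument "motion" is a list that holds one entry, the list of rows, each a list of 4 numbers: the shift along the tool's x, y, z in m, then the turn about the tool's y in degrees. In form: [[[tx, ty, tz, twist], ...]]. A call has 1 to 8 rows; each row is the pose to reach, as a shift and turn from the pose measured when the call began, along the tool's axes at that moment; what a row does not reach only later rows make up. A row lasts 1/10 s, in which the tool goes at most 50 mm and 8.59 degrees, less where a joint would pass 70% of its speed; a pose out of reach is approached as far as the arm can. A call with a gripper value outside its range is refused whole. "gripper" is the opening, from 0 (shut) to 1 (fully open), set as the call begins (left out, the last holds). The fingers move at their own pace and stop on an object; "grip_force" is the grip in N (left out, the last holds). Time passes only in rows, so rows that repeat a pose let the fingers close. It gives the time, the measured TCP pose, the force and the opening at its end, in the units of the state.
- sensors.observe(): the state, without advancing time (a new reading comes with each control period).
- read_camera(name): name is "side" or "top" or "wrist"; returns a dict with "frame" (480x640x3 uint8, red, green, blue), "fx", "fy", "cx", "cy" (pixels), "distortion" ([k1, k2, p1, p2, k3] as OpenCV has them; the pictures are not rectified), "extrinsics" (4x4, takes a point from world to camera coordinates). Camera axes: x right, y up, looking along -z (the intrinsics and any distortion apply to the point x, -y, -z); pixel columns grow to the right and rows downward; lengths in m; the calibration is good to about 2 mm. A picture is of the moment at which its call begins. There is no depth.
- hand_in(): hands the job in, once; it reports no verdict.
The state is a dict: "time": time; "qpos": joint angles; "qvel": joint speeds; "joint_efforts": joint torques, N m; "tool_pos": TCP position; "tool_rot": TCP orientation; "contact_force": force on the tool from outside, world axes, zero at the start; "torque": the same for the moment, N m; "opening": finger opening in m.
Only numpy, scipy, OpenCV 4.12 (cv2) and the standard library are available. Lean on these libraries where they do the work, as an engineer would, in place of code of your own. Each camera call takes 0.05 s, during which the arm holds its last target.

TASK

Put the sieve stack together for the next soil sample. The collecting pan stays on the table at the bottom; on it go the fine sieve, the medium sieve and the coarse sieve, in that order upward, and the lid closes the top. Each part must sit fully down and level in the rim of the one beneath; leave the soil tin that stands among them and the jar of soil where they are.

Things in the scene. Friction and masses are not known exactly. Their poses are not given: they have to be found in the camera images.
- pan_center (a point): Collecting pan: round steel dish with smooth closed floor, no mesh; 60 mm diameter (a low foot 73 mm), 30 mm high, open top, inside diameter 56 mm. Loose on the table, 0.35 kg. Point: its centre, 15 mm above its underside, z up its axis. A sieve seated on it has its centre 24 mm above this point.
- fine_sieve_center (a point): Fine sieve: mesh like dense grey cloth, openings 1.4 mm. Loose round steel sieve, 60 mm diameter, 38 mm high, 0.13 kg: open frame 28 mm high (inside 56 mm, mesh 20 mm below the rim), under it a skirt 10 mm high, 50 mm across tapering to 41, that drops into the part beneath until the frame rests on its rim. Point: centre, 19 mm above its underside, z up its axis; grasp across the frame.
- medium_sieve_center (a point): Medium sieve: openings 4.6 mm. Loose round steel sieve, 60 mm diameter, 38 mm high, 0.13 kg: open frame 28 mm high (inside 56 mm, mesh 20 mm below the rim), under it a skirt 10 mm high, 50 mm across tapering to 41, that drops into the part beneath until the frame rests on its rim. Point: centre, 19 mm above its underside, z up its axis; grasp across the frame. Seated on a sieve: centre 28 mm above its centre.
- coarse_sieve_center (a point): Coarse sieve: few openings of 10 mm. Loose round steel sieve, 60 mm diameter, 38 mm high, 0.13 kg: open frame 28 mm high (inside 56 mm, mesh 20 mm below the rim), under it a skirt 10 mm high, 50 mm across tapering to 41, that drops into the part beneath until the frame rests on its rim. Point: centre, 19 mm above its underside, z up its axis; grasp across the frame. Seated on a sieve: centre 28 mm above its.
- lid_knob (a point): Lid: flat steel disc, 60 mm across, 3 mm thick, with an upright black knob (24 mm diameter, 24 mm high) on top to grasp, and below the same 10 mm skirt as a sieve. 37 mm high over all, loose, 0.09 kg. Point: centre of the knob, 25 mm above the lid's underside, 12 mm above the disc's top; z up its axis. Seated on a sieve it is 34 mm above that sieve's centre.
- tin_center (a point): Bystander: white metal soil tin with closed press lid, 64 mm diameter, 48 mm high, standing among the sieves; loose. Point: its centre, 24 mm above its underside.
- jar_center (a point): Bystander: glass jar of soil with purple lid, 91 mm diameter, 70 mm high, near the table's front right; loose. Point: its centre, 35 mm above its underside.
Mind the look-alikes: they are no part of the job. What is shaped like the part that bears fine_sieve_center but purple or red is not meant. What is shaped like the part that bears coarse_sieve_center but yellow is not meant.

How it is judged:
At the end, for the whole second after the job is handed in: From the table up stand pan, fine, medium, coarse sieve and lid, each seated in the rim of the one beneath: axes within 5 mm of each other, height within 3 mm of seated, level within 0.06 rad; the pan upright on the table (horizontal distance between fine_sieve_center and pan_center below 0.005 m and z of fine_sieve_center in the frame of pan_center between 0.021 and 0.027 m and angle between each of fine_sieve_center, medium_sieve_center, coarse_sieve_center, lid_knob, pan_center's own z axis and vertical below 0.06 rad and horizontal distance between medium_sieve_center and fine_sieve_center below 0.005 m and z of medium_sieve_center in the frame of fine_sieve_center between 0.025 and 0.031 m and horizontal distance between coarse_sieve_center and medium_sieve_center below 0.005 m and z of coarse_sieve_center in the frame of medium_sieve_center between 0.025 and 0.031 m and horizontal distance between lid_knob and coarse_sieve_center below 0.005 m and z of lid_knob in the frame of coarse_sieve_center between 0.031 and 0.037 m and height (world z) of pan_center below 0.02 m); the robot touches nothing.
It fails at once if The soil tin is moved more than 30 mm (distance of tin_center from where it was at the start of the episode above 0.03 m).
It fails at once if The jar is moved more than 30 mm (distance of jar_center from where it was at the start of the episode above 0.03 m).
It also fails if it takes over 93 s, if anything falls off the work surface, if the arm or the gripper's body presses on something with over 40 N, if the wrist force passes 120 N, or if a joint passes its speed limit or range.

## Working session

There is one attempt and no reset: what is moved stays moved. The work goes in short steps, Python scripts to look and compute and a tool call to move; the robot and the scene stay as the last step left them, time stands still between calls to the robot, and variables do not carry over. Pictures are saved under pics/ and viewed, and the job is handed in when it is done.

Besides the shell and the picture viewer there is one more tool, called after "Emit:" by a JSON object that holds its "method" and its "body". send_rows: Moves the arm, as the interface text tells. Its arguments: {"type":"object","properties":{"motion":{"type":"array"},"gripper":{"type":"number"},"grip_force":{"type":"number"}},"required":["motion"]}

```bash
mkdir -p pics; ls
python3 - <<'E'
from cell import sensors, read_camera
import cv2,numpy as np,json
s=sensors.observe();print({k:np.round(v,3).tolist() for k,v in s.items()})
for n in ["side","top","wrist"]:
    c=read_camera(n);cv2.imwrite(f"pics/{n}0.png",c["frame"][:,:,::-1])
    print(n,c["fx"],c["fy"],c["cx"],c["cy"],c["distortion"]);print(np.round(c["extrinsics"],3))
E
```

```text
pics
{'time': 0.0, 'qpos': [1.007, 0.343, 1.525, 0.0, 1.275, -0.146], 'qvel': [0.0, -0.002, -0.0, -0.0, 0.002, 0.001], 'joint_efforts': [0.0, -43.123, -24.423, 0.072, 0.056, -0.0], 'tool_pos': [0.213, 0.48, 0.251], 'tool_rot': [-1.572, 0.0, -0.418], 'contact_force': [-0.211, 0.049, -0.38], 'torque': [-0.006, -0.043, -0.01], 'opening': 0.092}
side 575.196606492707 575.196606492707 320.2540276563952 240.67780980663366 [-0.00596886  0.          0.          0.          0.        ]
[[ 0.96  -0.28   0.018 -0.486]
 [ 0.09   0.37   0.925 -0.081]
 [-0.266 -0.886  0.38  -1.198]
 [ 0.     0.     0.     1.   ]]
top 527.6048234516265 527.6048234516265 315.73212399380145 229.99023577794728 [-0.11593788  0.          0.          0.          0.        ]
[[ 0.007 -1.    -0.021 -0.04 ]
 [ 0.99   0.004  0.138 -0.507]
 [-0.137 -0.022  0.99  -1.197]
 [ 0.     0.     0.     1.   ]]
wrist 334.87150720470345 334.87150720470345 317.1513331116455 239.69156685230075 [0.01304078 0.         0.         0.         0.        ]
[[ 0.406  0.914 -0.002 -0.523]
 [-0.87   0.385 -0.309  0.038]
 [-0.281  0.127  0.951 -0.392]
 [ 0.     0.     0.     1.   ]]
```

View pics/top0.png

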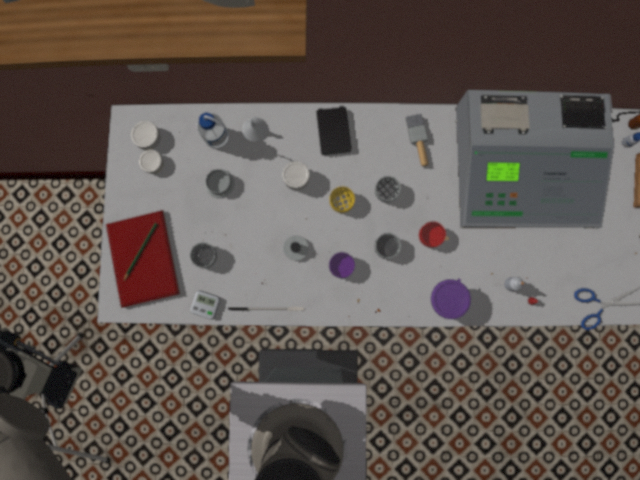

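View pics/side0.png

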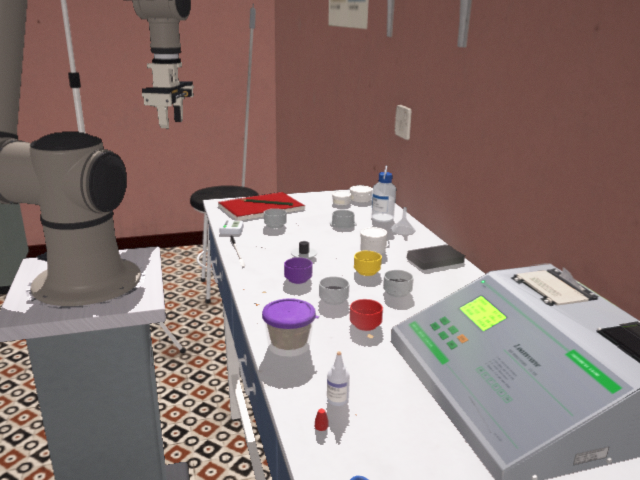

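View pics/wrist0.png

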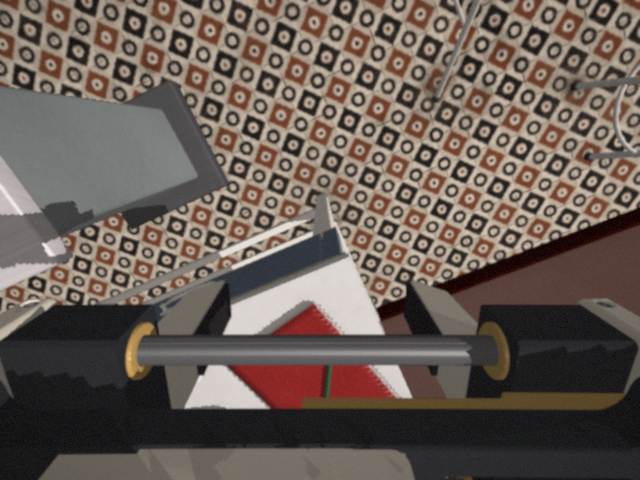

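Run:
```python
import cv2,numpy as np
t=cv2.imread("pics/top0.png");s=cv2.imread("pics/side0.png")
cs=[(219,183),(203,256),(388,189),(388,246),(296,247),(296,176)]
L=[cv2.resize(t[y-25:y+25,x-25:x+25],(250,250),interpolation=cv2.INTER_CUBIC) for x,y in cs]
cv2.imwrite("pics/crop1.png",np.vstack([np.hstack(L[:3]),np.hstack(L[3:])]))
cs=[(275,218),(343,218),(398,284),(334,290),(303,250),(373,240)]
L=[cv2.resize(s[y-25:y+25,x-25:x+25],(250,250),interpolation=cv2.INTER_CUBIC) for x,y in cs]
cv2.imwrite("pics/crop2.png",np.vstack([np.hstack(L[:3]),np.hstack(L[3:])]))
```

```text
(no output)
```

View pics/crop1.png

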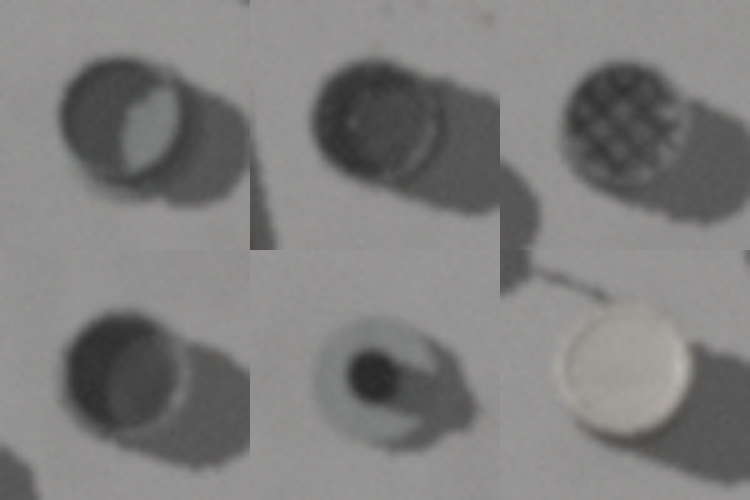

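View pics/crop2.png

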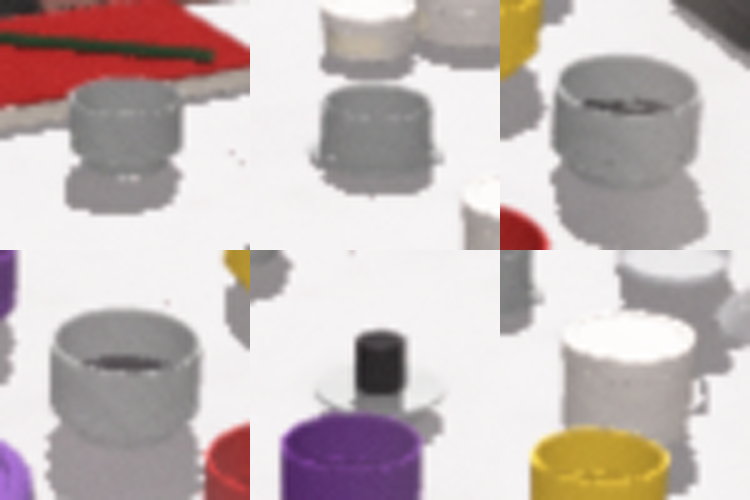

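```bash
cat > h.py <<'E'
import cv2,numpy as np
from cell import sensors, read_camera
from scipy.spatial.transform import Rotation as Rn
def K(c): return np.array([[c["fx"],0,c["cx"]],[0,c["fy"],c["cy"]],[0,0,1]])
def ray(c,uv):
    p=cv2.undistortPoints(np.array(uv,float).reshape(-1,1,2),K(c),np.array(c["distortion"])).reshape(-1,2)
    E=np.array(c["extrinsics"]);d=np.c_[p[:,0],-p[:,1],-np.ones(len(p))]@E[:3,:3]
    return -E[:3,:3].T@E[:3,3],d
def plane(c,uv,z):
    o,d=ray(c,uv);return o+d*((z-o[2])/d[:,2])[:,None]
def proj(c,P):
    E=np.array(c["extrinsics"]);q=np.atleast_2d(P)@E[:3,:3].T+E[:3,3]
    q=q*[1,-1,-1];return cv2.projectPoints(q,np.zeros(3),np.zeros(3),K(c),np.array(c["distortion"]))[0].reshape(-1,2)
def tool():
    s=sensors.observe();return np.array(s["tool_pos"]),Rn.from_euler("xyz",s["tool_rot"]).as_matrix()
def rect(c,x,y,z,half=.06,n=400):
    # orthographic crop of plane z: rows up=+x, cols right=-y
    g=np.linspace(-half,half,n);Y,X=np.meshgrid(y-g,x-g);P=np.stack([X,Y,np.full_like(X,z)],-1).reshape(-1,3)
    m=proj(c,P).astype(np.float32).reshape(n,n,2)
    return cv2.remap(c["frame"],m[...,0],m[...,1],cv2.INTER_CUBIC)[:,:,::-1]
E
python3 - <<'E'
from h import *
c=read_camera("top")
T={"pan":(219,182,.03),"A":(203,254,.038),"coarse":(388,187,.038),"B":(388,244,.038),"lid":(296,247,.013),"tin":(296,176,.048),"yel":(343,199,.038),"pur":(343,264,.038),"red":(432,234,.038),"jar":(451,299,.07)}
ims=[]
for k,(u,v,z) in T.items():
    p=plane(c,[(u,v)],z)[0]
    im=rect(c,p[0],p[1],z,.05,250);g=cv2.GaussianBlur(cv2.cvtColor(im,cv2.COLOR_BGR2GRAY),(0,0),2)
    r={"tin":160,"jar":227}.get(k,150)
    h=cv2.HoughCircles(g,cv2.HOUGH_GRADIENT,1.5,200,param1=60,param2=10,minRadius=r//2-4,maxRadius=r//2+4)
    if h is not None:
        a,b,R=h[0,0];cv2.circle(im,(int(a),int(b)),int(R),(0,0,255),1)
        print(k,np.round(p,3),"hough x %.4f y %.4f R %.1f mm"%(p[0]+.05-b*.1/249,p[1]+.05-a*.1/249,R*.4))
    else: print(k,p)
    ims.append(cv2.resize(im,(200,200)))
cv2.imwrite("pics/rect1.png",np.vstack([np.hstack(ims[:4]),np.hstack(ims[4:8])]))
E
```

```text
pan [0.62302195 0.19505911 0.03      ]
A [0.44914981 0.22544378 0.038     ]
coarse [ 0.6098402  -0.20703097  0.038     ]
B [ 0.47486292 -0.20534246  0.038     ]
lid [0.46953434 0.00939063 0.013     ]
tin [0.63325222 0.00943864 0.048     ]
yel [ 0.58058929 -0.10103345  0.038     ]Traceback (most recent call last):
  File "<stdin>", line 11, in <module>
cv2.error: OpenCV(4.12.0) :-1: error: (-5:Bad argument) in function 'circle'
> Overload resolution failed:
>  - Layout of the output array img is incompatible with cv::Mat
>  - Expected Ptr<cv::UMat> for argument 'img'
```

```bash
sed -i 's/\[:,:,::-1\]$/[:,:,::-1].copy()/' h.py
python3 - <<'E'
from h import *
c=read_camera("top")
T={"pan":(219,182,.03),"A":(203,254,.038),"coarse":(388,187,.038),"B":(388,244,.038),"lid":(296,247,.013),"tin":(296,176,.048)}
ims=[]
for k,(u,v,z) in T.items():
    p=plane(c,[(u,v)],z)[0]
    im=rect(c,p[0],p[1],z,.05,250);g=cv2.GaussianBlur(cv2.cvtColor(im,cv2.COLOR_BGR2GRAY),(0,0),2)
    r={"tin":160}.get(k,150)//2
    h=cv2.HoughCircles(g,cv2.HOUGH_GRADIENT,1.5,200,param1=20,param2=8,minRadius=r-5,maxRadius=r+5)
    if h is not None:
        a,b,R=h[0,0];cv2.circle(im,(int(a),int(b)),int(R),(0,0,255),1)
        print(k,np.round(p,3),"hough x %.4f y %.4f R %.1f mm"%(p[0]+.05-b*.1/249,p[1]+.05-a*.1/249,R*.4))
    cv2.circle(im,(125,125),r,(0,255,0),1)
    ims.append(im)
cv2.imwrite("pics/rect1.png",np.vstack([np.hstack(ims[:3]),np.hstack(ims[3:])]))
E
```

```text
pan [0.623 0.195 0.03 ] hough x 0.6275 y 0.1996 R 28.4 mm
A [0.449 0.225 0.038] hough x 0.4470 y 0.2276 R 29.0 mm
coarse [ 0.61  -0.207  0.038] hough x 0.6071 y -0.2067 R 28.4 mm
B [ 0.475 -0.205  0.038] hough x 0.4691 y -0.2044 R 30.3 mm
lid [0.47  0.009 0.013] hough x 0.4626 y -0.0036 R 28.4 mm
tin [0.633 0.009 0.048] hough x 0.6360 y 0.0146 R 33.0 mm
```

View pics/rect1.png

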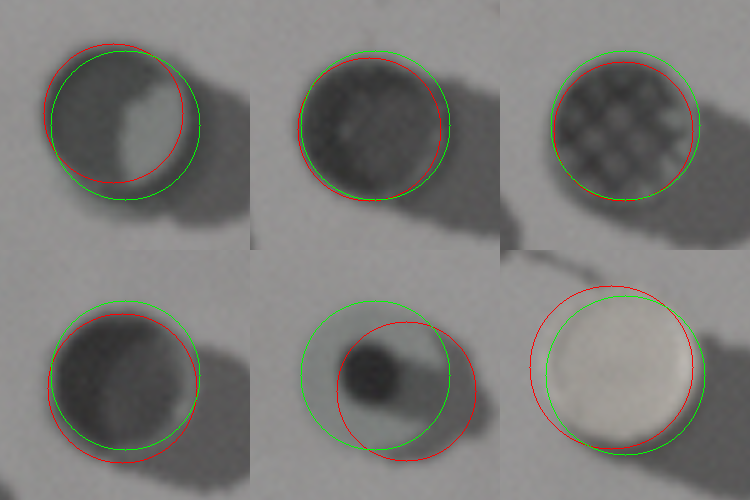

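Emit:
{"method": "send_rows", "body": {"motion": [[[0.05,0.01,-0.02,0],[0.095,0.02,-0.04,0],[0.14,0.03,-0.055,0],[0.185,0.04,-0.075,0],[0.23,0.05,-0.09,0],[0.275,0.06,-0.11,0],[0.315,0.07,-0.125,0],[0.355,0.07,-0.137,0]]]}}

```text
time: 1.05
tool_pos: [0.4822, 0.2082, 0.1801]
tool_rot: [-1.573, 0.002, -0.419]
contact_force: [-0.2, 0.7, 0.3]
opening: 0.0915
```

Run:
```python
from h import *
c=read_camera("wrist");cv2.imwrite("pics/w1.png",c["frame"][:,:,::-1]);print(tool(), sensors.observe()["time"])
```

```text
(array([0.48732448, 0.20494262, 0.18084076]), array([[ 0.91258395,  0.00233507,  0.40888272],
       [-0.40887652, -0.00272013,  0.91258566],
       [ 0.00324317, -0.99999357, -0.00152759]])) 1.1
```

View pics/w1.png

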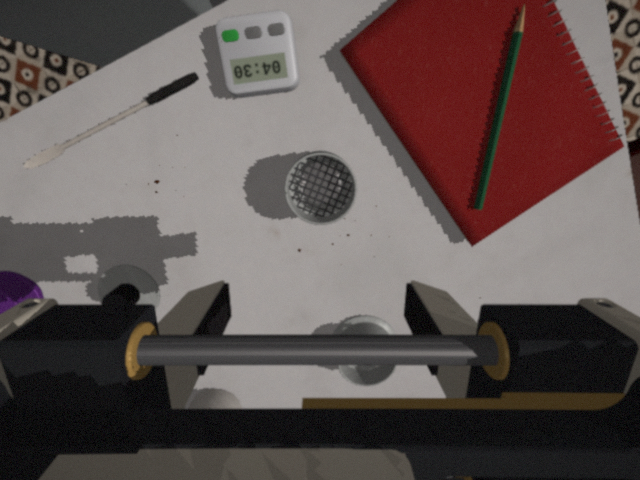

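```bash
cat >> h.py <<'E'
def loc(c,u,v,z,D,name,tol=3,p1=40):
    p=plane(c,[(u,v)],z)[0];h=.05;n=500
    im=rect(c,p[0],p[1],z,h,n);g=cv2.GaussianBlur(cv2.cvtColor(im,cv2.COLOR_BGR2GRAY),(0,0),2.5);s=2*h/(n-1)
    r=D/2/s
    H=cv2.HoughCircles(g,cv2.HOUGH_GRADIENT,1.5,1,param1=p1,param2=10,minRadius=int(r-tol/2/s/1e3),maxRadius=int(r+tol/2/s/1e3))
    q=None
    if H is not None:
        for a,b,R in H[0,:3]:
            print(name,"x %.4f y %.4f D %.1f"%(p[0]+h-b*s,p[1]+h-a*s,2*R*s*1e3))
        a,b,R=H[0,0];cv2.circle(im,(int(a),int(b)),int(R),(0,0,255),1);q=(p[0]+h-b*s,p[1]+h-a*s)
    else: print(name,"none",p)
    cv2.imwrite(f"pics/{name}.png",im);return q
def togo(x,y,z):
    p,R=tool();d=R.T@(np.array([x,y,z])-p);print("to go",np.round(d,4));return d
E
python3 - <<'E'
from h import *
c=read_camera("wrist");loc(c,320,185,.038,.06,"A_w1")
E
```

```text
A_w1 x 0.4465 y 0.2248 D 57.9
A_w1 x 0.4471 y 0.2266 D 61.2
A_w1 x 0.4465 y 0.2242 D 58.4
```

View pics/A_w1.png

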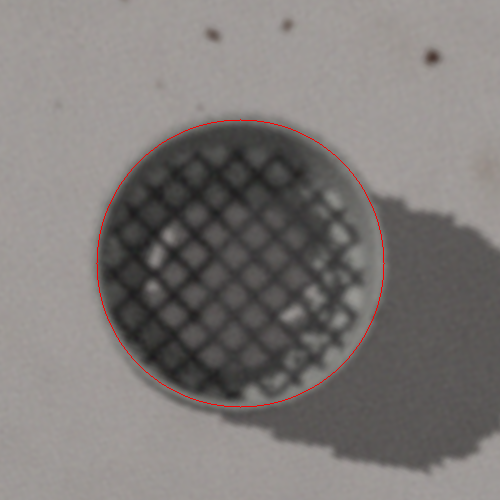

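Emit:
{"method": "send_rows", "body": {"motion": [[[0.05,0,0.013,0],[0.095,0,0.025,0],[0.14,0,0.035,0],[0.18,0,0.045,0],[0.2,0,0.053,0],[0.2,0,0.053,0]]]}}

```text
time: 1.75
tool_pos: [0.6909, 0.1731, 0.1798]
tool_rot: [-1.572, -0.001, -0.424]
contact_force: [-0.3, -0.8, 0.2]
opening: 0.0921
```

Run:
```python
from h import *
c=read_camera("wrist");cv2.imwrite("pics/w2.png",c["frame"][:,:,::-1]);print(tool()[0], proj(c,[.625,.199,.03]))
u,v=proj(c,[.625,.199,.03])[0]
loc(c,u,v,.03,.06,"P_w2")
```

```text
[0.68932694 0.17359943 0.18000201] [[314.50192193 148.69709153]]
P_w2 x 0.6253 y 0.1971 D 57.6
P_w2 x 0.6265 y 0.1968 D 57.5
P_w2 x 0.6259 y 0.1965 D 57.5
```

View pics/w2.png

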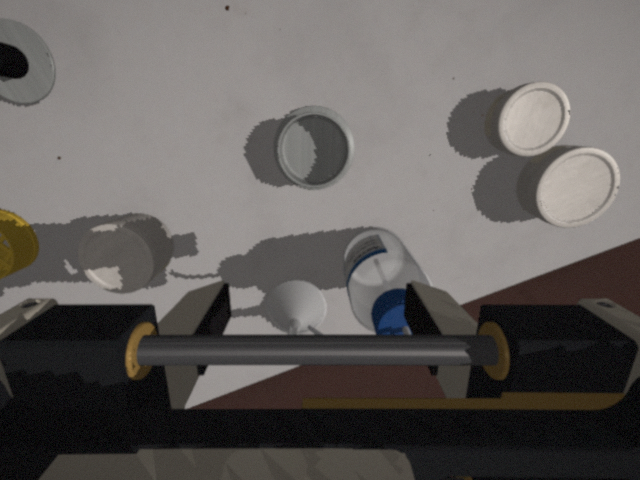

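View pics/P_w2.png

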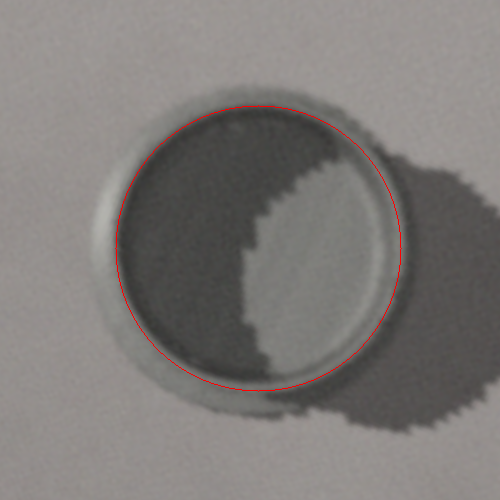

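Emit:
{"method": "send_rows", "body": {"motion": [[[0,0,-0.05,0],[0,0,-0.1,0],[0,0,-0.15,0],[0,0,-0.2,0],[0,0,-0.25,0],[0,0,-0.3,0],[0,0,-0.35,0],[0,0,-0.4,0]]]}}

```text
time: 2.6
tool_pos: [0.523, -0.191, 0.1811]
tool_rot: [-1.572, -0.0, -0.422]
contact_force: [0.9, -0.4, 0.2]
opening: 0.0918
```

Emit:
{"method": "send_rows", "body": {"motion": [[[0,0,-0.015,0],[0,0,-0.02,0],[0,0,-0.02,0]]]}}

```text
time: 2.9
tool_pos: [0.5143, -0.2084, 0.1815]
tool_rot: [-1.572, -0.0, -0.422]
contact_force: [0.3, 0.1, -0.4]
opening: 0.0921
```

Run:
```python
from h import *
c=read_camera("wrist");cv2.imwrite("pics/w3.png",c["frame"][:,:,::-1]);print(tool()[0],sensors.observe()["time"],sensors.observe()["qpos"], proj(c,[.47,-.2045,.038]))
u,v=proj(c,[.47,-.2045,.038])[0]
loc(c,u,v,.038,.06,"B_w3")
togo(.47,-.2045,.032)
```

```text
[ 0.5148422  -0.20788574  0.18148351] 2.95 [-5.21422736e-01  4.60607016e-01  1.54409319e+00 -7.89150217e-04
  1.13654826e+00 -1.67081578e+00] [[300.98307039 185.43225903]]
B_w3 x 0.4718 y -0.2079 D 57.6
B_w3 x 0.4709 y -0.2073 D 57.6
B_w3 x 0.4721 y -0.2082 D 57.4
to go [-0.0423  0.1495 -0.0151]
```

View pics/w3.png

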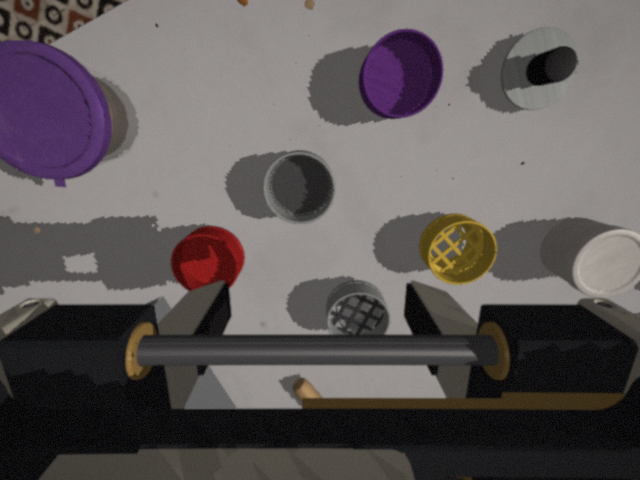

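View pics/B_w3.png

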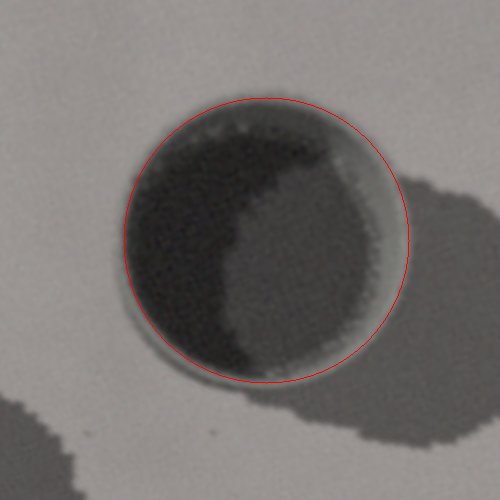

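Emit:
{"method": "send_rows", "body": {"motion": [[[-0.025,0.03,-0.01,0],[-0.039,0.065,-0.018,0],[-0.039,0.1,-0.018,0],[-0.039,0.13,-0.018,0],[-0.039,0.15,-0.018,0],[-0.039,0.15,-0.018,0],[-0.039,0.15,-0.018,0]]]}}

```text
time: 3.65
tool_pos: [0.4724, -0.2073, 0.0318]
tool_rot: [-1.571, 0.0, -0.419]
contact_force: [0.3, -0.0, 0.8]
opening: 0.0917
```

Run:
```python
from h import *
togo(.4715,-.2077,.032)
c=read_camera("wrist");cv2.imwrite("pics/w4.png",c["frame"][:,:,::-1])
```

```text
to go [-0.0007 -0.0002 -0.0007]
```

View pics/w4.png

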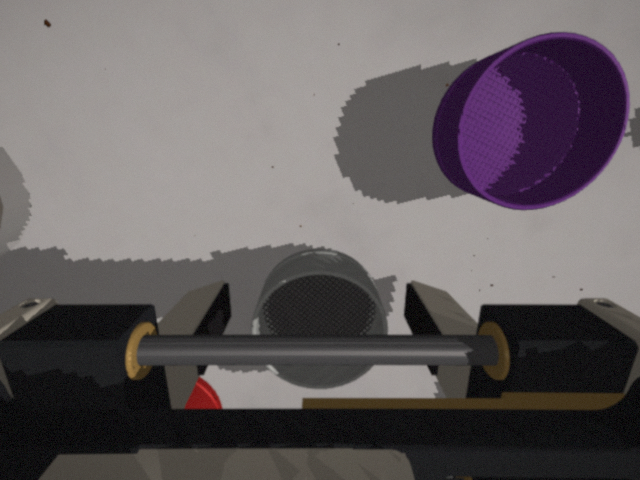

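The sieve between the jaws at (320,320) shows a dense fine mesh with no visible large holes, so this is the fine sieve, well centred. I'll close on it.

Emit:
{"method": "send_rows", "body": {"motion": [[[0,0,0,0],[0,0,0,0],[0,0,0,0],[0,0,0,0],[0,0,0,0],[0,0,0,0]]], "gripper": 0, "grip_force": 20}}

```text
time: 4.3
tool_pos: [0.4729, -0.2079, 0.0327]
tool_rot: [-1.572, -0.002, -0.42]
contact_force: [-1.0, 0.9, 4.2]
opening: 0.0602
```

Emit:
{"method": "send_rows", "body": {"motion": [[[0,-0.04,0,0],[0,-0.08,0,0],[-0.003,-0.1,0.045,0],[-0.006,-0.1,0.09,0],[-0.008,-0.1,0.135,0],[-0.011,-0.1,0.18,0],[-0.014,-0.1,0.225,0],[-0.016,-0.1,0.27,0]]]}}

```text
time: 5.1
tool_pos: [0.5682, 0.0471, 0.1321]
tool_rot: [-1.572, -0.001, -0.42]
contact_force: [-0.0, -0.6, -0.9]
opening: 0.06
```

Run:
```python
from h import *
print(sensors.observe()["opening"]);togo(.6267,.1966,.10)
c=read_camera("wrist");cv2.imwrite("pics/w5.png",c["frame"][:,:,::-1])
c=read_camera("side");cv2.imwrite("pics/s5.png",c["frame"][:,:,::-1])
```

```text
0.06003197929634347
to go [-0.0076  0.0319  0.1604]
```

View pics/w5.png

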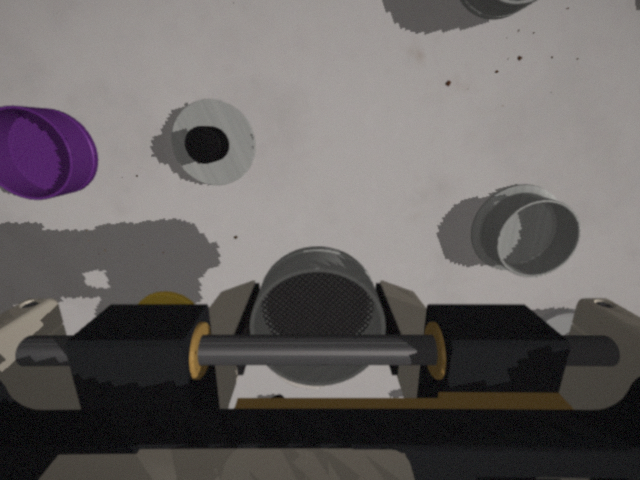

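View pics/s5.png

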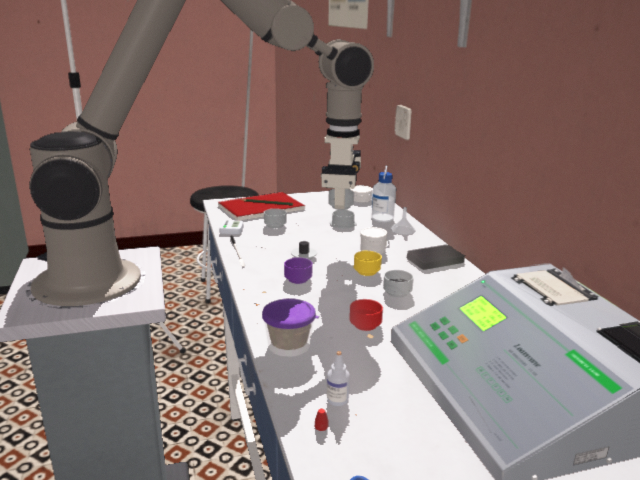

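Emit:
{"method": "send_rows", "body": {"motion": [[[-0.002,0,0.045,0],[-0.004,0,0.09,0],[-0.006,0.01,0.13,0],[-0.0076,0.02,0.15,0],[-0.0076,0.032,0.16,0],[-0.0076,0.032,0.1604,0],[-0.0076,0.032,0.1604,0]]]}}

```text
time: 5.9
tool_pos: [0.6264, 0.1985, 0.0995]
tool_rot: [-1.572, -0.001, -0.415]
contact_force: [-0.2, 0.6, -0.9]
opening: 0.06
```

Run:
```python
from h import *
togo(.6267,.1966,.053)
c=read_camera("wrist");cv2.imwrite("pics/w6.png",c["frame"][:,:,::-1])
```

```text
to go [ 0.001   0.0465 -0.0016]
```

View pics/w6.png

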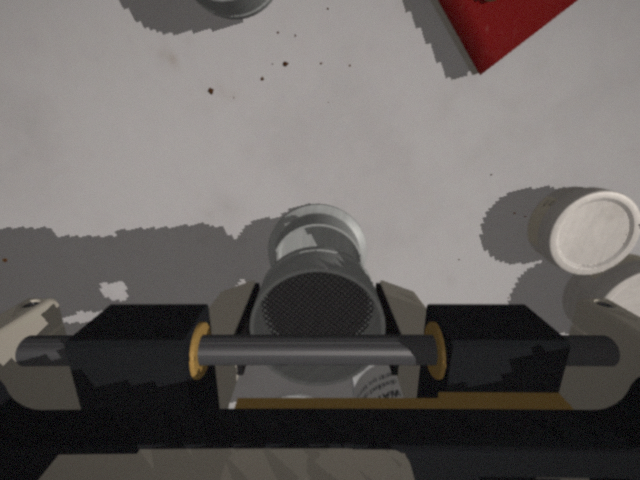

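Emit:
{"method": "send_rows", "body": {"motion": [[[0.001,0.015,-0.0015,0],[0.001,0.03,-0.0015,0],[0.001,0.04,-0.0015,0],[0.001,0.0465,-0.0015,0],[0.001,0.0465,-0.0015,0]]]}}

```text
time: 6.45
tool_pos: [0.627, 0.1965, 0.0551]
tool_rot: [-1.571, -0.002, -0.416]
contact_force: [-5.8, -2.5, 11.2]
opening: 0.0601
```

Run:
```python
from h import *
togo(.6267,.1966,.053);print(sensors.observe()["contact_force"])
c=read_camera("wrist");cv2.imwrite("pics/w7.png",c["frame"][:,:,::-1])
```

```text
to go [-0.0003  0.0021  0.    ]
[-5.77394049 -2.52598923 11.22902408]
```

View pics/w7.png

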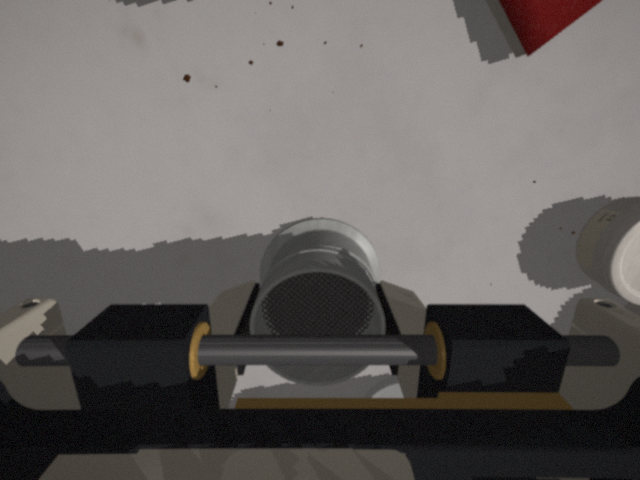

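Emit:
{"method": "send_rows", "body": {"motion": [[[-0.001,-0.001,-0.001,0],[-0.002,0,-0.002,0],[-0.002,0.002,-0.002,0],[-0.002,0.002,-0.002,0]]]}}

```text
time: 6.9
tool_pos: [0.6248, 0.1955, 0.0549]
tool_rot: [-1.57, -0.003, -0.416]
contact_force: [-5.1, -1.0, 13.3]
opening: 0.0598
```

Run:
```python
from h import *
togo(.6267,.1966,.053);print(sensors.observe()["contact_force"])
```

```text
to go [0.0013 0.0019 0.0018]
[-5.06605239 -0.95974176 13.25404266]
```

Run:
```python
from h import *
c=read_camera("side");f=c["frame"][:,:,::-1]
u,v=proj(c,[.625,.197,.04])[0].astype(int);print(u,v)
cv2.imwrite("pics/s8.png",cv2.resize(f[v-35:v+35,u-40:u+40],None,fx=8,fy=8,interpolation=cv2.INTER_CUBIC))
for z in (0,.030,.058,.0): print(z,proj(c,[.625,.197,z])[0])
```

```text
342 208
0 [342.10230673 222.79427381]
0.03 [342.47319389 212.20933156]
0.058 [342.82430379 202.18656247]
0.0 [342.10230673 222.79427381]
```

View pics/s8.png

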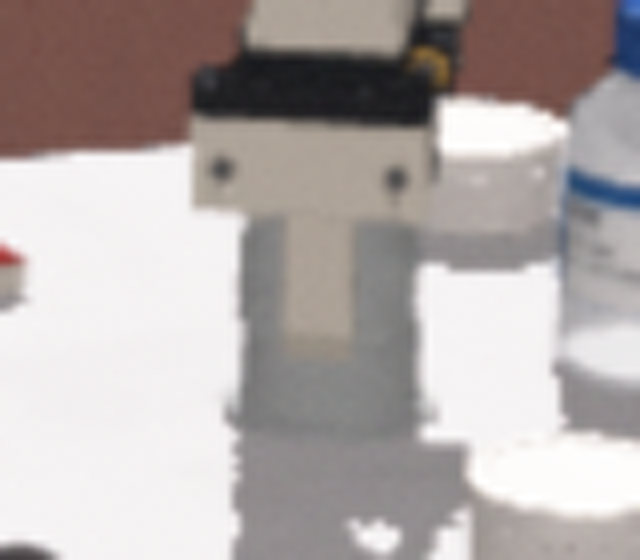

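Emit:
{"method": "send_rows", "body": {"motion": [[[0,0,0,0],[0,0,0,0],[0,0,0,0],[0,0,0,0]]], "gripper": 0.9}}

```text
time: 7.35
tool_pos: [0.6246, 0.1955, 0.0543]
tool_rot: [-1.57, -0.003, -0.416]
contact_force: [-0.1, -0.8, -0.4]
opening: 0.082
```

Emit:
{"method": "send_rows", "body": {"motion": [[[0,-0.04,0,0],[0,-0.085,0,0],[0.03,-0.12,0,0],[0.06,-0.125,0,0],[0.06,-0.125,0,0]]]}}

```text
time: 7.85
tool_pos: [0.6823, 0.1695, 0.1809]
tool_rot: [-1.568, -0.007, -0.418]
contact_force: [-0.9, 0.2, -0.6]
opening: 0.0822
```

Run:
```python
from h import *
c=read_camera("wrist");cv2.imwrite("pics/w9.png",c["frame"][:,:,::-1]);print(tool()[0])
u,v=proj(c,[.625,.197,.058])[0];print(u,v)
loc(c,u,v,.058,.06,"S1")
c=read_camera("side");f=c["frame"][:,:,::-1]
u,v=proj(c,[.625,.197,.04])[0].astype(int)
cv2.imwrite("pics/s9.png",cv2.resize(f[v-35:v+35,u-40:u+40],None,fx=8,fy=8,interpolation=cv2.INTER_CUBIC))
```

```text
[0.68008425 0.1703616  0.17905361]
320.9248474021722 159.63054719204382
S1 x 0.6243 y 0.1948 D 57.6
S1 x 0.6225 y 0.1951 D 57.9
S1 x 0.6237 y 0.1960 D 60.3
```

View pics/w9.png

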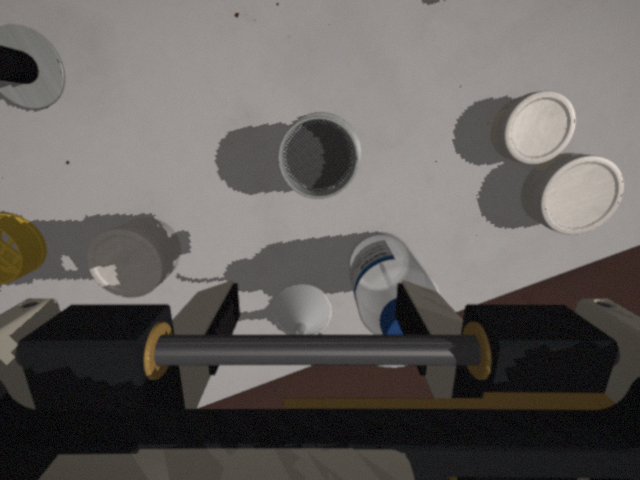

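View pics/S1.png

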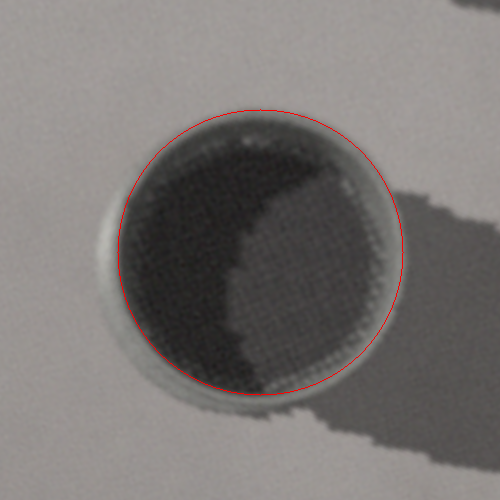

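View pics/s9.png

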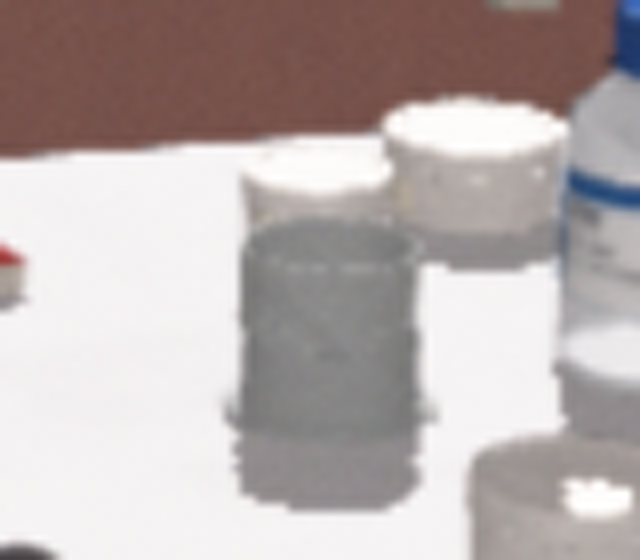

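Emit:
{"method": "send_rows", "body": {"motion": [[[-0.049,0,-0.009,0],[-0.097,0,-0.018,0],[-0.145,0,-0.027,0],[-0.19,0,-0.036,0],[-0.222,0.02,-0.042,0],[-0.235,0.05,-0.045,0],[-0.235,0.08,-0.045,0],[-0.235,0.08,-0.045,0]]], "gripper": 1}}

```text
time: 8.75
tool_pos: [0.4414, 0.2245, 0.0946]
tool_rot: [-1.577, 0.006, -0.415]
contact_force: [-0.8, 0.6, -0.4]
opening: 0.0919
```

Run:
```python
from h import *
togo(.4468,.225,.032)
c=read_camera("wrist");cv2.imwrite("pics/w10.png",c["frame"][:,:,::-1])
```

```text
to go [0.0051 0.0625 0.003 ]
```

View pics/w10.png

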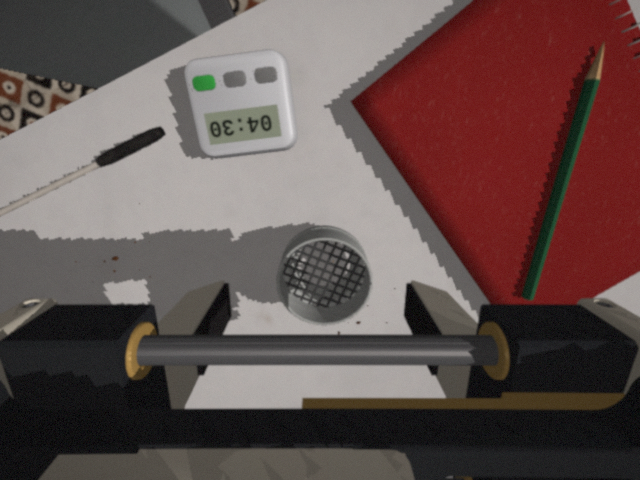

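Run:
```python
from h import *
c=read_camera("wrist");p,R=tool();togo(.4468,.225,.032)
for uv in [(425,200),(455,245),(480,285),(490,300)]:
    q=plane(c,[uv],.01)[0];print(np.round((R.T@(q-[.4468,.225,.01])),3))
loc(c,325,270,.038,.06,"A2")
```

```text
to go [0.0019 0.0659 0.0008]
[-0.045 -0.     0.068]
[-0.013 -0.     0.092]
[ 0.017 -0.     0.113]
[ 0.028 -0.     0.122]
A2 x 0.4455 y 0.2251 D 57.2
A2 x 0.4479 y 0.2254 D 61.9
A2 x 0.4458 y 0.2266 D 57.3
```

Clear of the notebook by about 20 mm; descend and grasp.

Emit:
{"method": "send_rows", "body": {"motion": [[[0.002,0.03,0.001,0],[0.002,0.055,0.001,0],[0.002,0.066,0.001,0],[0.002,0.066,0.001,0],[0.002,0.066,0.001,0]]]}}

```text
time: 9.35
tool_pos: [0.4478, 0.2253, 0.033]
tool_rot: [-1.571, -0.0, -0.416]
contact_force: [-0.3, -0.9, 0.2]
opening: 0.0917
```

Emit:
{"method": "send_rows", "body": {"motion": [[[0,0,0,0],[0,0,0,0],[0,0,0,0],[0,0,0,0],[0,0,0,0],[0,0,0,0]]], "gripper": 0, "grip_force": 20}}

```text
time: 9.95
tool_pos: [0.4479, 0.2254, 0.0332]
tool_rot: [-1.571, -0.001, -0.416]
contact_force: [-0.5, 0.3, 3.4]
opening: 0.0599
```

Emit:
{"method": "send_rows", "body": {"motion": [[[0,-0.04,0,0],[0.01,-0.08,0,0],[0.05,-0.1,0.012,0],[0.095,-0.1,0.024,0],[0.14,-0.1,0.035,0],[0.165,-0.1,0.042,0],[0.174,-0.1,0.044,0],[0.174,-0.1,0.044,0]]]}}

```text
time: 10.75
tool_pos: [0.6248, 0.1949, 0.1322]
tool_rot: [-1.572, 0.001, -0.417]
contact_force: [-0.8, 0.9, -2.0]
opening: 0.0598
```

Run:
```python
from h import *
togo(.6249,.1951,.082);print(sensors.observe()["opening"])
c=read_camera("wrist");cv2.imwrite("pics/w11.png",c["frame"][:,:,::-1])
```

```text
to go [0.0001 0.0502 0.0003]
0.05979287749841149
```

View pics/w11.png

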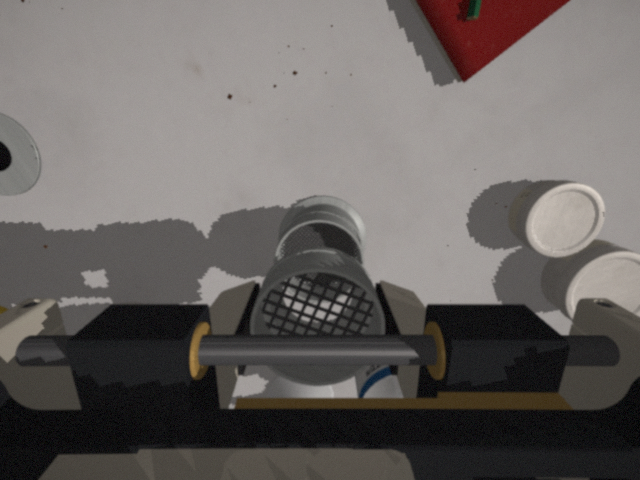

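Emit:
{"method": "send_rows", "body": {"motion": [[[0,0.015,0,0],[0,0.03,0,0],[0,0.04,0,0],[0,0.045,0,0],[0,0.049,0,0],[0,0.049,0,0]]]}}

```text
time: 11.4
tool_pos: [0.6235, 0.1956, 0.0835]
tool_rot: [-1.572, 0.001, -0.416]
contact_force: [-0.3, 0.0, -1.3]
opening: 0.0599
```

Emit:
{"method": "send_rows", "body": {"motion": [[[0.001,0.001,0,0],[0.001,0.002,0,0],[0.001,0.002,0,0]]]}}

```text
time: 11.7
tool_pos: [0.6251, 0.1955, 0.0823]
tool_rot: [-1.57, 0.0, -0.416]
contact_force: [0.1, 2.4, 1.3]
opening: 0.0599
```

Emit:
{"method": "send_rows", "body": {"motion": [[[0,0,0,0],[0,0,0,0],[0,0,0,0],[0,0,0,0]]], "gripper": 0.9}}

```text
time: 12.1
tool_pos: [0.625, 0.1954, 0.0822]
tool_rot: [-1.571, 0.0, -0.416]
contact_force: [0.4, 0.1, -1.3]
opening: 0.0817
```

Emit:
{"method": "send_rows", "body": {"motion": [[[0,-0.04,0,0],[0,-0.085,0,0],[0.03,-0.1,0,0],[0.06,-0.1,0,0],[0.06,-0.1,0,0]]]}}

```text
time: 12.6
tool_pos: [0.6824, 0.169, 0.1825]
tool_rot: [-1.57, -0.003, -0.418]
contact_force: [-0.3, 1.3, -1.9]
opening: 0.0824
```

Run:
```python
from h import *
c=read_camera("wrist");cv2.imwrite("pics/w12.png",c["frame"][:,:,::-1]);print(tool()[0])
u,v=proj(c,[.624,.1957,.086])[0];print(u,v)
loc(c,u,v,.086,.06,"S2")
c=read_camera("side");f=c["frame"][:,:,::-1]
u,v=proj(c,[.625,.197,.05])[0].astype(int)
a=cv2.resize(f[v-35:v+35,u-30:u+30],None,fx=7,fy=7,interpolation=cv2.INTER_CUBIC)
cv2.imwrite("pics/s12.png",a)
```

```text
[0.68056901 0.17001097 0.18152412]
319.7515671760478 162.80175102784494
S2 x 0.6239 y 0.1935 D 57.9
S2 x 0.6224 y 0.1941 D 57.2
S2 x 0.6218 y 0.1947 D 58.2
```

View pics/S2.png

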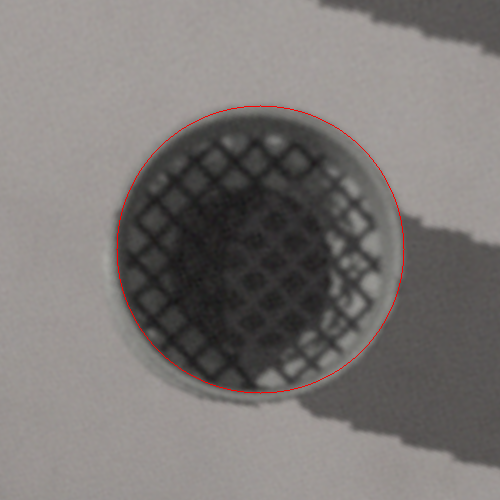

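View pics/s12.png

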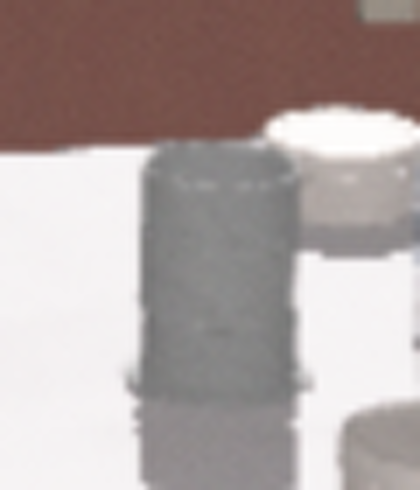

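Emit:
{"method": "send_rows", "body": {"motion": [[[0.016,0,-0.047,0],[0.032,0,-0.094,0],[0.048,0,-0.141,0],[0.064,0,-0.188,0],[0.08,0,-0.235,0],[0.095,0,-0.282,0],[0.11,0,-0.33,0],[0.126,0,-0.37,0]]], "gripper": 1}}

```text
time: 13.5
tool_pos: [0.6434, -0.2198, 0.1809]
tool_rot: [-1.571, 0.004, -0.417]
contact_force: [0.6, 0.0, 0.2]
opening: 0.092
```

Run:
```python
from h import *
sensors.observe()
c=read_camera("wrist");cv2.imwrite("pics/w13.png",c["frame"][:,:,::-1]);print(tool()[0])
u,v=proj(c,[.607,-.207,.038])[0];print(u,v)
q=loc(c,u,v,.038,.06,"C1");togo(q[0],q[1],.032)
```

```text
[ 0.64269819 -0.22702221  0.18065828]
314.9948543836152 190.55821340623933
C1 x 0.6073 y -0.2098 D 57.8
C1 x 0.6069 y -0.2101 D 57.2
C1 x 0.6085 y -0.2098 D 57.8
to go [-0.0392  0.1487  0.0018]
```

View pics/w13.png

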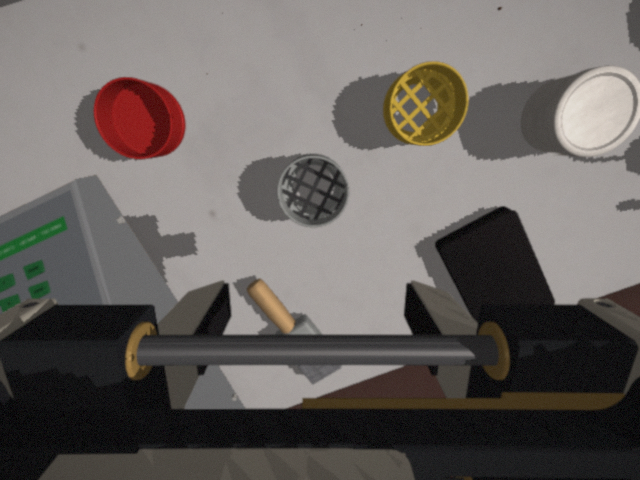

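View pics/C1.png

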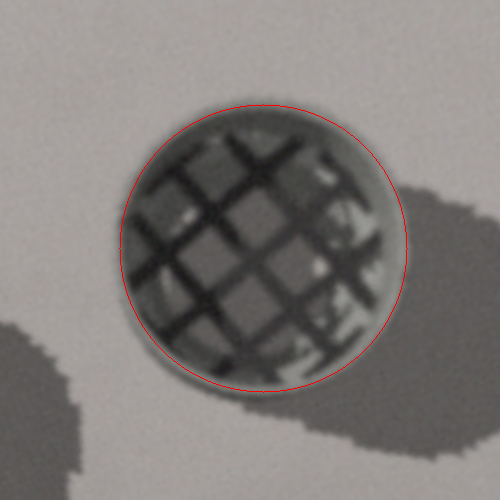

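Run:
```python
from h import *
c=read_camera("wrist");p,R=tool()
u,v=proj(c,[.607,-.207,.038])[0]
q=loc(c,u,v,.038,.06,"C2");togo(q[0],q[1],.032)
for z in (0,.08):
  for uv in [(95,177),(120,215),(150,262),(170,295),(240,400)]:
    w=plane(c,[uv],z)[0];print(z,uv,np.round(w,3),np.round(R.T@(w-[q[0],q[1],z]),3))
s=read_camera("side")
```

```text
C2 x 0.6066 y -0.2095 D 57.2
C2 x 0.6076 y -0.2101 D 57.5
C2 x 0.6076 y -0.2089 D 59.2
to go [-0.0387  0.1486 -0.0017]
0 (95, 177) [ 0.518 -0.398  0.   ] [-0.004  0.    -0.208]
0 (120, 215) [ 0.557 -0.398  0.   ] [ 0.032  0.    -0.192]
0 (150, 262) [ 0.61  -0.398  0.   ] [ 0.081  0.    -0.171]
0 (170, 295) [ 0.65  -0.399  0.   ] [ 0.117  0.    -0.156]
0 (240, 400) [ 0.799 -0.397  0.   ] [ 0.252 -0.    -0.092]
0.08 (95, 177) [ 0.53  -0.346  0.08 ] [-0.014  0.    -0.156]
0.08 (120, 215) [ 0.559 -0.345  0.08 ] [ 0.013  0.    -0.143]
0.08 (150, 262) [ 0.599 -0.346  0.08 ] [ 0.049  0.    -0.128]
0.08 (170, 295) [ 0.628 -0.347  0.08 ] [ 0.076  0.    -0.116]
0.08 (240, 400) [ 0.739 -0.345  0.08 ] [ 0.176 -0.    -0.069]
```

Emit:
{"method": "send_rows", "body": {"motion": [[[-0.025,0.025,0,0],[-0.0385,0.06,-0.001,0],[-0.0385,0.1,-0.001,0],[-0.0385,0.13,-0.001,0],[-0.0385,0.1485,-0.001,0],[-0.0385,0.1485,-0.001,0],[-0.0385,0.1485,-0.001,0]]]}}

```text
time: 14.35
tool_pos: [0.6077, -0.2041, 0.0324]
tool_rot: [-1.571, 0.004, -0.419]
contact_force: [-0.4, -0.2, 0.4]
opening: 0.0919
```

Emit:
{"method": "send_rows", "body": {"motion": [[[0,0,0,0],[0,0,0,0],[0,0,0,0],[0,0,0,0],[0,0,0,0],[0,0,0,0]]], "gripper": 0, "grip_force": 20}}

```text
time: 14.95
tool_pos: [0.6079, -0.2044, 0.033]
tool_rot: [-1.571, 0.003, -0.419]
contact_force: [-0.5, -0.2, 4.8]
opening: 0.06
```

Run:
```python
from h import *
p,R=tool();print(p,R.T@(np.array([.6070,-.2095,p[2]])-p));togo(.6235,.1945,.16)
```

```text
[ 0.60786846 -0.20442881  0.03304489] [ 1.27160617e-03 -1.53259901e-06 -4.98540282e-03]
to go [-0.1485 -0.1267  0.3707]
```

Emit:
{"method": "send_rows", "body": {"motion": [[[0,-0.04,0,0],[0,-0.085,0,0],[-0.017,-0.115,0.043,0],[-0.035,-0.117,0.088,0],[-0.053,-0.117,0.133,0],[-0.071,-0.117,0.178,0],[-0.089,-0.117,0.223,0],[-0.107,-0.117,0.268,0]]]}}

```text
time: 15.75
tool_pos: [0.6191, 0.0858, 0.1499]
tool_rot: [-1.571, 0.004, -0.42]
contact_force: [0.2, 0.6, -0.6]
opening: 0.06
```

Run:
```python
from h import *
sensors.observe();togo(.623,.1947,.15);print(sensors.observe()["opening"])
```

```text
to go [-0.0408  0.      0.101 ]
0.05995520912973569
```

Emit:
{"method": "send_rows", "body": {"motion": [[[-0.018,0,0.045,0],[-0.035,0,0.086,0],[-0.041,0,0.1,0],[-0.041,0,0.101,0],[-0.041,0,0.101,0],[-0.041,0,0.101,0]]]}}

```text
time: 16.35
tool_pos: [0.623, 0.1929, 0.1498]
tool_rot: [-1.572, 0.004, -0.421]
contact_force: [0.4, -0.6, -1.2]
opening: 0.0597
```

Run:
```python
from h import *
c=read_camera("wrist");cv2.imwrite("pics/w14.png",c["frame"][:,:,::-1])
togo(.623,.1947,.111)
```

```text
to go [-0.0007  0.0389  0.0017]
```

View pics/w14.png

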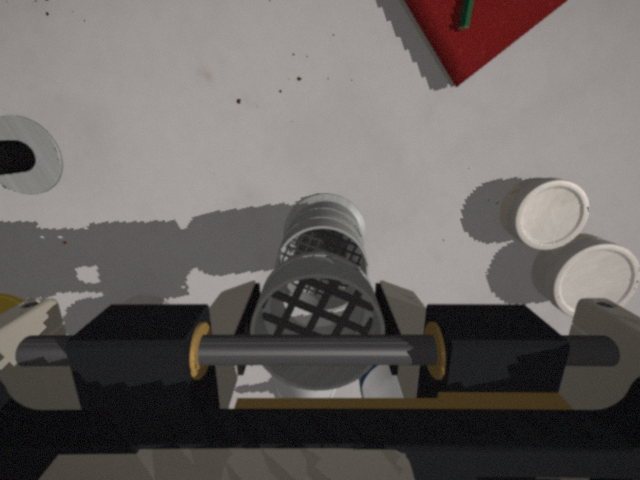

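Emit:
{"method": "send_rows", "body": {"motion": [[[-0.0014,0.012,0.0017,0],[-0.0014,0.024,0.0017,0],[-0.0014,0.031,0.0017,0],[-0.0014,0.035,0.0017,0],[-0.0014,0.0385,0.0017,0],[-0.0014,0.0385,0.0017,0]]]}}

```text
time: 17.0
tool_pos: [0.6225, 0.1951, 0.1114]
tool_rot: [-1.572, 0.004, -0.422]
contact_force: [0.4, 0.1, -0.5]
opening: 0.06
```

Emit:
{"method": "send_rows", "body": {"motion": [[[0,0.001,0,0],[0,0.002,0,0],[0,0.002,0,0]]]}}

```text
time: 17.3
tool_pos: [0.6232, 0.1956, 0.1104]
tool_rot: [-1.57, 0.002, -0.422]
contact_force: [0.3, 0.3, 3.1]
opening: 0.0601
```

Emit:
{"method": "send_rows", "body": {"motion": [[[0,0,0,0],[0,0,0,0],[0,0,0,0],[0,0,0,0]]], "gripper": 0.9}}

```text
time: 17.7
tool_pos: [0.6229, 0.1954, 0.11]
tool_rot: [-1.57, 0.003, -0.422]
contact_force: [0.2, -0.5, 0.3]
opening: 0.0819
```

Emit:
{"method": "send_rows", "body": {"motion": [[[0,-0.04,0,0],[0,-0.075,0,0],[0.03,-0.09,0,0],[0.06,-0.09,0,0],[0.06,-0.09,0,0]]]}}

```text
time: 18.2
tool_pos: [0.6803, 0.1686, 0.1998]
tool_rot: [-1.57, 0.0, -0.424]
contact_force: [-2.4, -0.6, -0.1]
opening: 0.0826
```

Run:
```python
from h import *
read_camera("top")
c=read_camera("wrist");cv2.imwrite("pics/w15.png",c["frame"][:,:,::-1]);print(tool()[0])
u,v=proj(c,[.6235,.1945,.114])[0];print(u,v)
loc(c,u,v,.114,.06,"S3")
c=read_camera("side");f=c["frame"][:,:,::-1]
u,v=proj(c,[.625,.197,.06])[0].astype(int)
a=cv2.resize(f[v-35:v+35,u-30:u+30],None,fx=7,fy=7,interpolation=cv2.INTER_CUBIC)
cv2.imwrite("pics/s15.png",a)
```

```text
[0.6775219  0.17036789 0.19876927]
319.05693124101725 171.28893791215893
S3 x 0.6241 y 0.1926 D 57.8
S3 x 0.6244 y 0.1923 D 58.4
S3 x 0.6238 y 0.1920 D 57.8
```

View pics/S3.png

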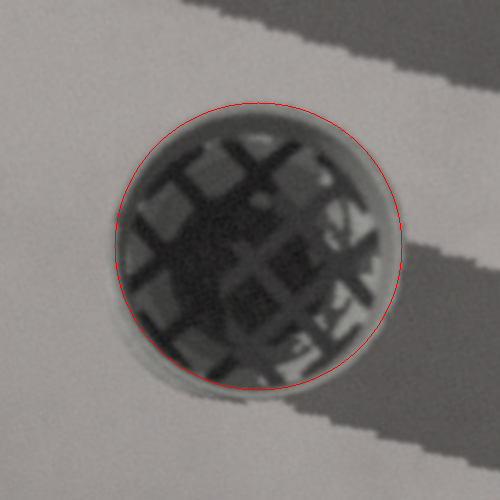

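View pics/s15.png

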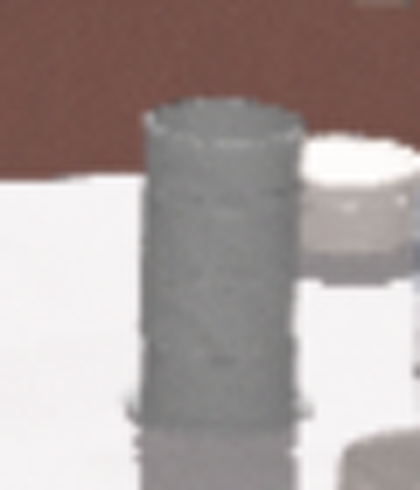

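View pics/w15.png

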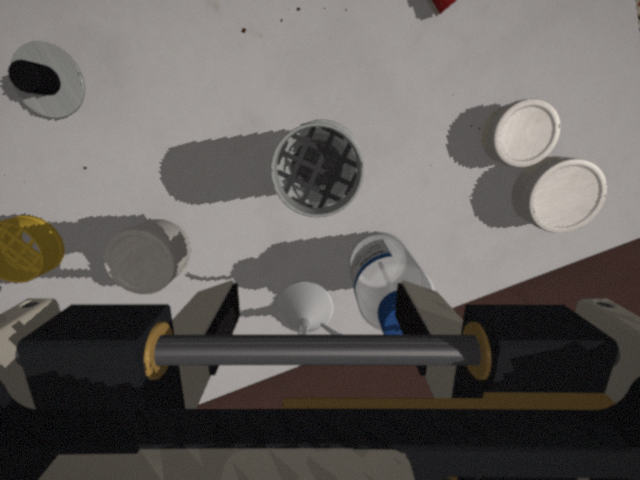

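Emit:
{"method": "send_rows", "body": {"motion": [[[-0.015,0,-0.046,0],[-0.03,0,-0.092,0],[-0.046,0,-0.138,0],[-0.062,0,-0.184,0],[-0.078,0.01,-0.222,0],[-0.083,0.018,-0.231,0],[-0.083,0.018,-0.231,0],[-0.083,0.018,-0.231,0]]], "gripper": 1}}

```text
time: 19.15
tool_pos: [0.5068, -0.0052, 0.1818]
tool_rot: [-1.571, 0.004, -0.421]
contact_force: [0.5, 0.2, 0.1]
opening: 0.092
```

Run:
```python
from h import *
read_camera("top");c=read_camera("wrist");cv2.imwrite("pics/w16.png",c["frame"][:,:,::-1]);print(tool()[0])
u,v=proj(c,[.47,.009,.013])[0];print(u,v)
loc(c,u,v,.013,.06,"L1",p1=25)
im=rect(c,.47,.009,.037,.05,500);g=cv2.cvtColor(im,cv2.COLOR_BGR2GRAY);m=(g<55).astype(np.uint8)
n,l,st,ce=cv2.connectedComponentsWithStats(m)
for i in range(1,n):
    if st[i,4]>800: print(st[i],"c",.52-ce[i][1]*.1/499,.059-ce[i][0]*.1/499)
cv2.imwrite("pics/L1k.png",im)
```

```text
[ 0.50745542 -0.00500991  0.18181558]
315.8404325454228 184.28853283994673
L1 x 0.4681 y 0.0086 D 59.8
L1 x 0.4672 y 0.0077 D 58.5
L1 x 0.4669 y 0.0083 D 58.5
[  195   206   121   126 11608] c 0.4662574356155454 0.008160916595423784
```

View pics/L1.png

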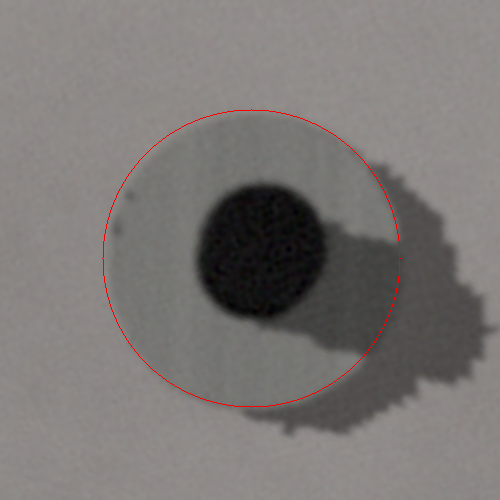

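View pics/L1k.png

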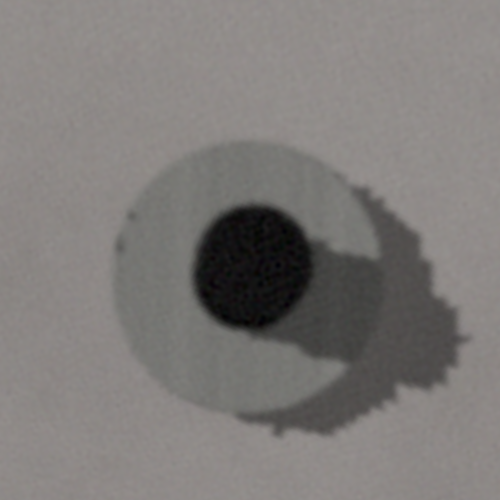

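Emit:
{"method": "send_rows", "body": {"motion": [[[-0.025,0.025,-0.002,0],[-0.042,0.06,-0.004,0],[-0.042,0.1,-0.004,0],[-0.042,0.128,-0.004,0],[-0.042,0.139,-0.004,0],[-0.042,0.139,-0.004,0],[-0.042,0.139,-0.004,0]]], "gripper": 0.6}}

```text
time: 19.95
tool_pos: [0.4681, 0.0088, 0.0438]
tool_rot: [-1.57, 0.002, -0.42]
contact_force: [-0.1, -0.4, 0.1]
opening: 0.0554
```

Run:
```python
from h import *
c=read_camera("wrist");cv2.imwrite("pics/w17.png",c["frame"][:,:,::-1]);togo(.4676,.0085,.042)
```

```text
to go [-0.0005  0.0022 -0.0005]
```

View pics/w17.png

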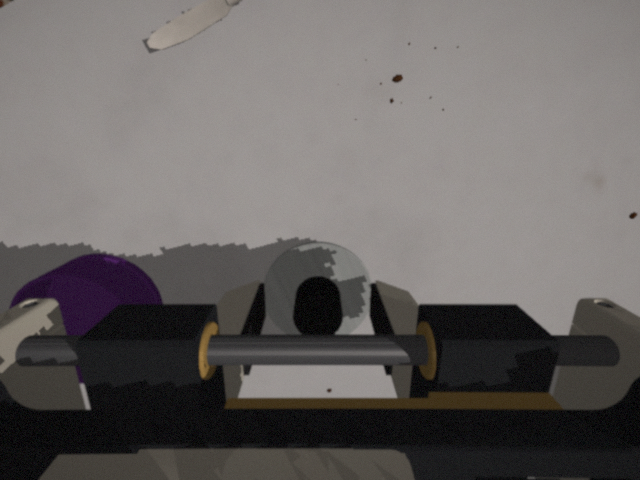

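Run:
```python
from h import *
c=read_camera("wrist");p,R=tool()
print(proj(c,[p[0],p[1],.037]),proj(c,[.4676,.0085,.037]))
im=rect(c,.4676,.0085,.037,.03,300);cv2.imwrite("pics/L2.png",cv2.circle(im,(150,150),60,(0,0,255),1))
```

```text
[[319.28299568 319.06073701]] [[318.44188021 318.09856195]]
```

View pics/L2.png

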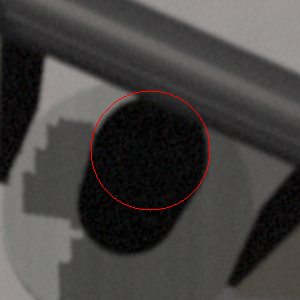

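Emit:
{"method": "send_rows", "body": {"motion": [[[0,0.0015,0,0],[0,0.0015,0,0],[0,0.0015,0,0],[0,0.0015,0,0],[0,0.0015,0,0],[0,0.0015,0,0],[0,0.0015,0,0]]], "gripper": 0, "grip_force": 20}}

```text
time: 20.75
tool_pos: [0.4683, 0.0086, 0.0429]
tool_rot: [-1.57, 0.001, -0.42]
contact_force: [-0.7, -0.1, 2.9]
opening: 0.0235
```

Emit:
{"method": "send_rows", "body": {"motion": [[[0,-0.04,0,0],[0,-0.085,0,0],[0.005,-0.13,0.01,0],[0.018,-0.147,0.055,0],[0.031,-0.147,0.1,0],[0.044,-0.147,0.145,0],[0.056,-0.147,0.19,0],[0.064,-0.147,0.225,0]]]}}

```text
time: 21.55
tool_pos: [0.6195, 0.19, 0.1893]
tool_rot: [-1.57, 0.001, -0.419]
contact_force: [-0.5, -1.2, -0.9]
opening: 0.0233
```

Emit:
{"method": "send_rows", "body": {"motion": [[[0.001,0,0.007,0],[0.002,0,0.009,0],[0.002,0,0.009,0]]]}}

```text
time: 21.85
tool_pos: [0.6244, 0.1966, 0.1886]
tool_rot: [-1.572, 0.003, -0.42]
contact_force: [-0.6, -1.3, -0.5]
opening: 0.0233
```

Run:
```python
from h import *
read_camera("top");c=read_camera("wrist");cv2.imwrite("pics/w18.png",c["frame"][:,:,::-1]);togo(.6246,.1948,.149)
c=read_camera("side");f=c["frame"][:,:,::-1];u,v=proj(c,[.625,.197,.1])[0].astype(int)
cv2.imwrite("pics/s18.png",cv2.resize(f[v-45:v+45,u-40:u+40],None,fx=6,fy=6,interpolation=cv2.INTER_CUBIC))
print(sensors.observe()["opening"])
```

```text
to go [ 0.0007  0.0403 -0.0011]
0.023114478446445624
```

View pics/w18.png

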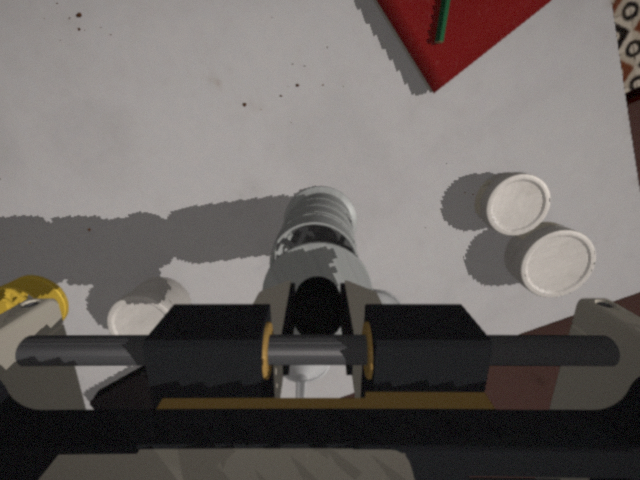

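View pics/s18.png

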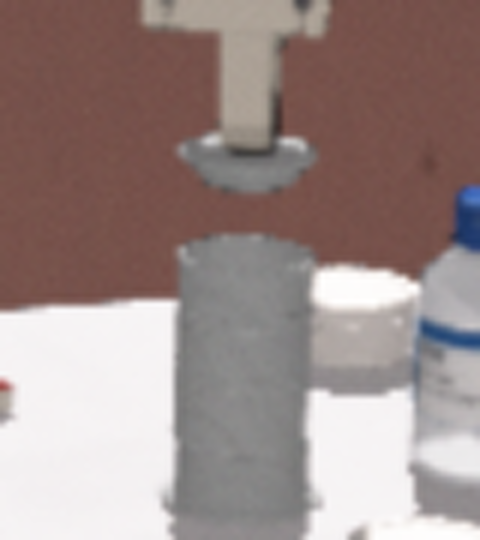

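Emit:
{"method": "send_rows", "body": {"motion": [[[0.0007,0.012,-0.001,0],[0.0007,0.024,-0.001,0],[0.0007,0.032,-0.001,0],[0.0007,0.037,-0.001,0],[0.0007,0.041,-0.001,0],[0.0007,0.042,-0.001,0],[0.0007,0.042,-0.001,0]]]}}

```text
time: 22.7
tool_pos: [0.6249, 0.195, 0.1476]
tool_rot: [-1.57, 0.001, -0.421]
contact_force: [-0.2, 0.4, -2.4]
opening: 0.0234
```

Emit:
{"method": "send_rows", "body": {"motion": [[[0,0.001,0,0],[0,0.002,0,0],[0,0.002,0,0]]]}}

```text
time: 23.0
tool_pos: [0.6254, 0.1952, 0.1468]
tool_rot: [-1.569, -0.0, -0.421]
contact_force: [-0.5, 0.2, 5.3]
opening: 0.0235
```

Seated by contact; release and rise.

Emit:
{"method": "send_rows", "body": {"motion": [[[0,0,0,0],[0,0,0,0],[0,0,0,0],[0,0,0,0]]], "gripper": 0.6}}

```text
time: 23.4
tool_pos: [0.6253, 0.1952, 0.1466]
tool_rot: [-1.569, -0.0, -0.421]
contact_force: [0.5, 0.6, -0.6]
opening: 0.051
```

Emit:
{"method": "send_rows", "body": {"motion": [[[0,-0.03,0,0],[0,-0.06,0,0],[0.03,-0.09,-0.03,0],[0.05,-0.09,-0.07,0],[0.05,-0.09,-0.12,0],[0.05,-0.09,-0.16,0],[0.05,-0.09,-0.16,0]]]}}

```text
time: 24.1
tool_pos: [0.604, 0.0242, 0.2365]
tool_rot: [-1.571, 0.0, -0.426]
contact_force: [-0.3, -0.4, -1.0]
opening: 0.0552
```

Run:
```python
from h import *
t=read_camera("top");c=read_camera("wrist");cv2.imwrite("pics/w19.png",c["frame"][:,:,::-1])
c=read_camera("side");f=c["frame"][:,:,::-1];u,v=proj(c,[.625,.197,.07])[0].astype(int)
cv2.imwrite("pics/s19.png",cv2.resize(f[v-45:v+45,u-40:u+40],None,fx=6,fy=6,interpolation=cv2.INTER_CUBIC))
for z in (.117,.141):print(proj(c,[.624,.195,z])[0]-[u-40,v-45])
cv2.imwrite("pics/t19.png",t["frame"][:,:,::-1]);print(sensors.observe()["contact_force"],tool()[0])
```

```text
[41.45773046 28.83876951]
[41.77131179 19.86122157]
[-0.38149972  0.1819349   0.09499248] [0.60578066 0.02884376 0.23649846]
```

View pics/s19.png

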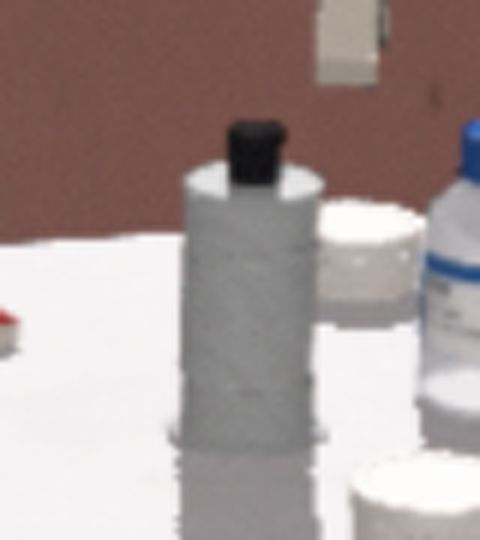

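View pics/w19.png

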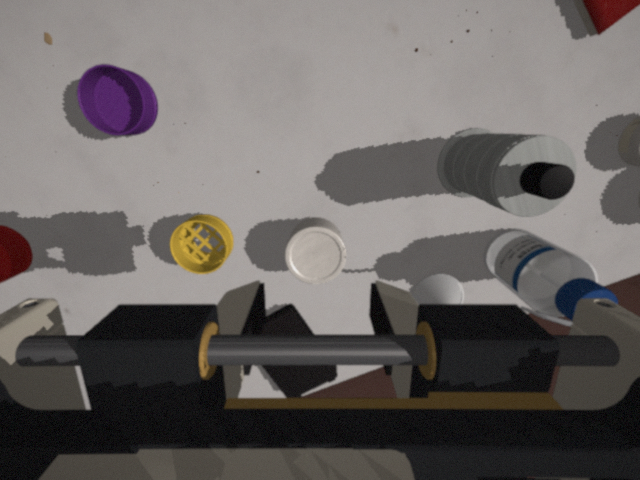

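View pics/t19.png

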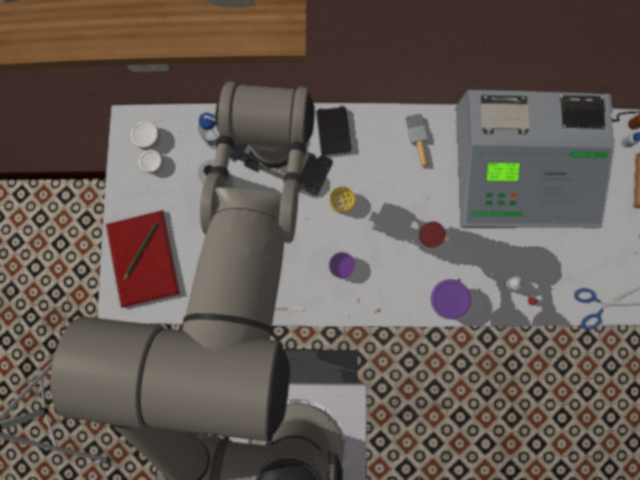

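```bash
python3 -c "
from cell import hand_in;print(hand_in())"
```

```text
the job is handed in; nothing more can be done
None
```

The sieve stack is assembled and handed in at about 24 s of the 93 s limit. From the table up it stands pan, fine sieve, medium sieve, coarse sieve, lid, on the pan's original spot.

**Choice of parts:** I checked each sieve's mesh close up with the wrist camera before grasping it. The purple, red and yellow look-alikes were left alone, and I never touched the tin or the jar.

**Last checks:**
- **Alignment:** the side view shows the stack straight and level, with the lid flat on the coarse sieve and the knob upright. The gripper is well clear, with no contact force.
- **Seating by touch:** the medium sieve, the coarse sieve and the lid each met contact within about 1.5 mm of the expected seated height.

**Disagreements:**
- **Fine sieve:** it met 11–13 N of resistance about 2 mm above the expected height. After release, its measured position and the side view showed it seated and level, so I left it.
- **Side view of the lid:** it appears about 1.5 pixels lower than predicted, against about 1 pixel for the fine sieve. I took this as a camera calibration offset, since a part cannot sit below its seat.
- **Top camera:** the arm blocked the top camera's view of the stack and tin at the end. The final check therefore rests on the side and wrist cameras.

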